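Close four clean jars from a stack of lids

TASK

The four glass jars have come back clean and dry and must be closed against dust: take the stack of lids apart and lay on each jar the lid of its size, the smallest lid on the smallest jar and so on up to the largest, each lying flat and covering the whole mouth. Set the lids down rather than dropping them, keep the jars standing, and leave the flask and the timer where they are.

Things in the scene. Friction and masses are not known exactly. Their poses are not given: they have to be found in the camera images.
- lid_xs: The smallest lid: a flat round disc of white plastic, 38 mm across and 12 mm thick, smooth rim, no knob. It is the top one of the stack of four lids, which lie loose on one another, centred to within 3 mm. It belongs on the smallest jar. Origin: centre of its underside; z up.
- lid_s: The second smallest lid: a flat round disc of white plastic, 48 mm across and 12 mm thick, smooth rim, no knob. In the stack it lies directly under the smallest lid. It belongs on the second smallest jar. Origin: centre of its underside; z up.
- lid_m: The second largest lid: a flat round disc of white plastic, 58 mm across and 12 mm thick, smooth rim, no knob. In the stack it lies directly under the second smallest lid. It belongs on the second largest jar. Origin: centre of its underside; z up.
- lid_l: The largest lid: a flat round disc of white plastic, 68 mm across and 12 mm thick, smooth rim, no knob. In the stack it lies directly under the second largest lid and at the bottom, on the bench. It belongs on the largest jar. Origin: centre of its underside; z up.
- jar_xs: The smallest jar: loose, straight round clear-glass jar, empty and open on top, 28 mm outer diameter, 20 mm mouth, 40 mm high with a flat rim. Stands upright on the bench. Origin: centre of its underside; z up.
- jar_s: The second smallest jar: loose, straight round clear-glass jar, empty and open on top, 38 mm outer diameter, 30 mm mouth, 48 mm high with a flat rim. Stands upright on the bench. Origin: centre of its underside; z up.
- jar_m: The second largest jar: loose, straight round clear-glass jar, empty and open on top, 48 mm outer diameter, 40 mm mouth, 56 mm high with a flat rim. Stands upright on the bench. Origin: centre of its underside; z up.
- jar_l: The largest jar: loose, straight round clear-glass jar, empty and open on top, 58 mm outer diameter, 50 mm mouth, 64 mm high with a flat rim. Stands upright on the bench. Origin: centre of its underside; z up.
- flask: Bystander: small conical glass flask, 42 mm across the foot, 72 mm high, standing loose among the jars (the tallest thing there). Origin: centre of its underside. Not to be disturbed.
- timer: Bystander: flat grey lab timer with a display and three black keys, 62 x 60 mm, 14 mm high, lying loose among the jars. Origin: centre of its underside. Not to be disturbed.
Mind the look-alikes: they are no part of the job. What is shaped like the lid_xs but red or turquoise is not meant.

How it is judged:
At the end, for the whole second after the job is handed in: Every lid lies level on the rim of the jar of its own size, its centre within 8 mm of the jar's axis and so over the whole mouth; all four jars stand upright on the bench, and lids and jars are at rest and let go (horizontal distance between lid_xs and jar_xs below 0.008 m and z of lid_xs in the frame of jar_xs between 0.037 and 0.043 m and angle between each of lid_xs, lid_s, lid_m, lid_l's own z axis and vertical below 0.06 rad and angle between each of jar_xs, jar_s, jar_m, jar_l's own z axis and vertical below 0.05 rad and height (world z) of each of jar_xs, jar_s, jar_m, jar_l below 0.004 m and linear speed of each of lid_xs, jar_xs, lid_s, jar_s, lid_m, jar_m, lid_l, jar_l below 0.01 m/s and contact force between each of lid_xs, lid_s, lid_m, lid_l and the fingers below 0.05 N and horizontal distance between lid_s and jar_s below 0.008 m and z of lid_s in the frame of jar_s between 0.045 and 0.051 m and horizontal distance between lid_m and jar_m below 0.008 m and z of lid_m in the frame of jar_m between 0.053 and 0.059 m and horizontal distance between lid_l and jar_l below 0.008 m and z of lid_l in the frame of jar_l between 0.061 and 0.067 m); the robot touches nothing.
It fails at once if a lid is dropped: it falls free from more than about 2 cm ((contact force between lid_xs and anything else below 0.005 N and linear speed of lid_xs above 0.65 m/s) or (contact force between lid_s and anything else below 0.005 N and linear speed of lid_s above 0.65 m/s) or (contact force between lid_m and anything else below 0.005 N and linear speed of lid_m above 0.65 m/s) or (contact force between lid_l and anything else below 0.005 N and linear speed of lid_l above 0.65 m/s)).
It fails at once if a jar is knocked over (angle between any of jar_xs, jar_s, jar_m, jar_l's own z axis and vertical above 0.6 rad).
It fails at once if the flask or the timer is pushed more than 2.5 cm, or the flask is tipped (distance of any of flask, timer from where it was at the start of the episode above 0.025 m or angle between flask's own z axis and vertical above 0.5 rad).
It also fails if it takes over 141 s, if anything falls off the work surface, if the arm or the gripper's body presses on something with over 40 N, if the wrist force passes 120 N, or if a joint passes its speed limit or range.

ROBOT

A 7-joint arm with a two-finger parallel gripper is mounted at the origin on the work surface. World frame = base frame: x ahead of the robot, y to its left, z up, the work surface at z = 0. Lengths are in m, angles in rad, forces in N, time in s.
With the tool pointing down it reaches from about 0.4 to 0.875 m from the base axis. Payload 4.4 kg.
Tool frame: the origin (TCP) lies between the finger pads; the fingertips stand 19 mm ahead of it and the grasp point (between the pads) is the TCP; z points along the fingers, y is the direction in which the jaws open and shut (so a half turn about z gives the same grasp; the last joint's range is limited). The gripper opens to 85 mm and grips with 20 to 120 N. Pads are 22 mm wide; open, the fingers measure 114 mm over their backs; the gripper's body (76 mm by 85 mm) begins 54 mm behind the grasp point. The pads swing forward as they close: fully open they stand 13 mm farther back than shut.
Start: joints at [-1.205, 0.628, 0.038, 1.517, -0.027, 0.996, -0.02], TCP at [0.272, 0.59, 0.25] pointing down, gripper open.
Joint ranges: [-3.06, 3.06], [-0.37, 2.12], [-1.25, 1.32], [0.18, 2.47], [-1.1, 4.24], [0.23, 1.98], [-2.94, 2.94]. Speed limits (rad/s): [2.57, 2.57, 3.14, 3.14, 3.14, 3.14, 3.14].

INTERFACE

Orientations are given as a unit quaternion [x, y, z, w].
In Python, from workcell import arm gives the robot as it stands.
- The arm moves only by the shell command python3 -m inch 'ROWS'. ROWS is JSON, a list that holds one entry, the list of rows, each a list of 5 numbers: the gripper's target within -1 to 1 (fully open at 1, half-way at 0, shut at -1), then the shift along the tool's x, y, z in m, then the turn about the tool's z in degrees. A call has 1 to 20 rows; each row shifts and turns the commanded pose from where the row before left it, along the tool's axes as they then stand; what a row does not reach is not made up. A row lasts 1/10 s, in which the tool goes at most 50 mm and 8.59 degrees, less where a joint would pass 70% of its speed; a pose out of reach is approached as far as the arm can. A call is refused whole if a number of a shift passes 0.05 or a number of a turn 8.59, either way. A call with a gripper value outside its range is refused whole. The fingers move at their own pace and stop on an object; the grip force is fixed at half the most. Time passes only in rows, so rows that do not move let the fingers close. It gives the time, the measured TCP pose, the force and the opening at its end, in the units of the state.
- arm.get_state(): the state, without advancing time (a new reading comes with each control period).
- arm.snapshot(name): name is "scene" or "top" or "wrist"; returns the picture (384x512x3 uint8, red, green, blue); there is no depth.
- arm.camera_params(name): a dict with "fx", "fy", "cx", "cy" (pixels), "eye" and "attitude" of the camera in the world; the wrist camera has in their place "mount" (4x4, takes a point from camera to tool coordinates, whose origin is the TCP and whose axes are the flange's). Camera axes: x right, y down, z forward; pixel columns grow to the right and rows downward; lengths in m; the calibration is good to about 2 mm. A picture is of the moment at which its call begins: read the wrist's pose just before it. camera_params takes no time and is no camera call.
- arm.close_job(): hands the job in, once; it reports no verdict.
The state is a dict: "time_s": time; "joint_pos": joint angles; "qd": joint speeds; "joint_efforts": joint torques, N m; "ee_pos": TCP position; "eef_rot": TCP orientation; "wrist_force": force on the tool from outside, world axes, zero at the start; "moment": the same for the moment, N m; "finger_gap": finger opening in m.
Only numpy, scipy, OpenCV 4.12 (cv2) and the standard library are available. Lean on these libraries where they do the work, as an engineer would, in place of code of your own. Each camera call takes 0.05 s, during which the arm holds its last target. There are 200 camera calls.

## Working session

There is one attempt and no reset: what is moved stays moved. The work goes in short steps, Python scripts to look and compute and a shell command to move; the robot and the scene stay as the last step left them, time stands still between calls to the robot, and variables do not carry over. Pictures are saved under pics/ and viewed, about 12 in all and at most 16, crops included, and the job is handed in when it is done.

```bash
mkdir -p pics; ls; cat > h.py <<'E'
import numpy as np,cv2
from workcell import arm
from scipy.spatial.transform import Rotation as R
def save(cam,name,crop=None,scale=1):
    im=arm.snapshot(cam)[:,:,::-1]
    cv2.imwrite(f'pics/{name}_full.png',im)
    if crop: x0,y0,x1,y1=crop; im=im[y0:y1,x0:x1]
    if scale!=1: im=cv2.resize(im,None,fx=scale,fy=scale,interpolation=cv2.INTER_CUBIC)
    cv2.imwrite(f'pics/{name}.png',im)
E
python3 - <<'E'
from h import *
s=arm.get_state();print(s)
for c in('scene','top','wrist'):
    print(c,arm.camera_params(c))
save('top','top0',None,1.5); save('scene','scene0',None,1.5); save('wrist','wrist0')
E
```

```text
pics
{'time_s': 0.0, 'joint_pos': array([-1.20482198,  0.62934046,  0.03845578,  1.51839567, -0.02700791,
        0.99631521, -0.02000873]), 'qd': array([-0.00096798,  0.0007432 ,  0.0001549 ,  0.00019514, -0.00046486,
       -0.00111398, -0.00123135]), 'joint_efforts': array([ 1.08147735e-03, -5.63406730e+01,  1.22694690e+00, -1.93439466e+01,
        1.10954186e-02,  1.06222025e-02, -7.85118573e-06]), 'ee_pos': array([0.27173828, 0.58980237, 0.24938415]), 'eef_rot': array([ 2.14226123e-01,  9.76783613e-01, -9.50487327e-04, -1.94338792e-04]), 'wrist_force': array([-0.08356413, -0.90782297, -0.28073496]), 'moment': array([ 0.01956466,  0.00138075, -0.00417441]), 'finger_gap': 0.08542546088370424}
scene {'fx': 405.58015400713896, 'fy': 405.58015400713896, 'cx': 255.2459181577821, 'cy': 193.73135421369844, 'eye': array([1.03361273, 0.3271346 , 0.69983843]), 'attitude': array([ 0.43183804,  0.83045887, -0.3137596 , -0.15940167])}
top {'fx': 350.17327396269394, 'fy': 350.17327396269394, 'cx': 248.09936709444347, 'cy': 189.3871764191896, 'eye': array([0.51392383, 0.00503466, 0.9895356 ]), 'attitude': array([ 0.71296596, -0.69994768,  0.03261079, -0.0262548 ])}
wrist {'fx': 287.9025814333511, 'fy': 287.9025814333511, 'cx': 255.4029976331043, 'cy': 191.50660557309152, 'mount': array([[-4.63565101e-04, -9.55522064e-01, -2.94919259e-01,
         7.56098568e-02],
       [ 9.99999606e-01, -6.66191547e-04,  5.86587000e-04,
        -3.61823063e-05],
       [-7.56969539e-04, -2.94918871e-01,  9.55521997e-01,
        -1.23509056e-01],
       [ 0.00000000e+00,  0.00000000e+00,  0.00000000e+00,
         1.00000000e+00]])}
```

View pics/top0.png

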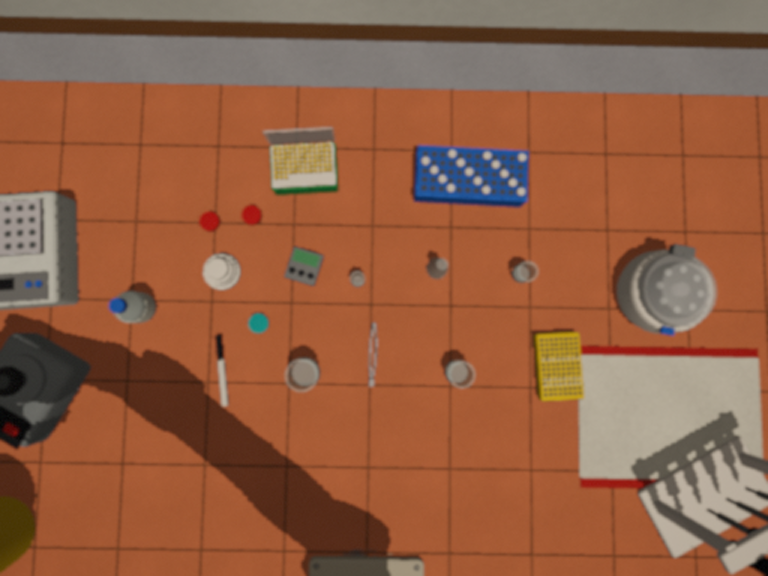

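View pics/scene0.png

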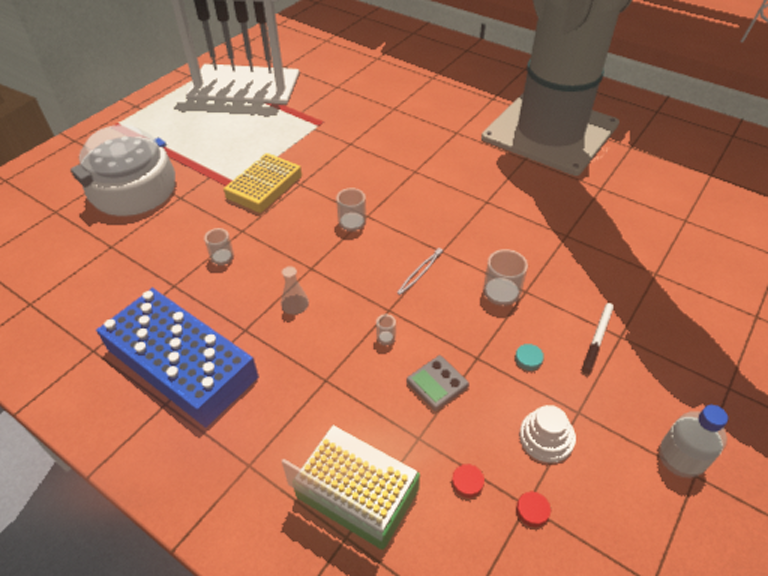

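Top view: the stack is at about (147,181) in native pixels. The jars are l (202,250), m (307,249), s (350,181) and xs (238,185). The flask is at (292,178) and the timer at (203,177). The scene view agrees. I'll enlarge the work area and compute positions.

```bash
cat >> h.py <<'E'
def pix2w(cam,u,v,z,st=None):
    p=arm.camera_params(cam)
    d=np.array([(u-p['cx'])/p['fx'],(v-p['cy'])/p['fy'],1.])
    if cam=='wrist':
        st=st or arm.get_state(); Rt=R.from_quat(st['eef_rot']).as_matrix()
        M=p['mount']; o=np.array(st['ee_pos'])+Rt@M[:3,3]; d=Rt@M[:3,:3]@d
    else:
        o=p['eye']; d=R.from_quat(p['attitude']).as_matrix()@d
    return o+d*(z-o[2])/d[2]
def w2pix(cam,P,st=None):
    p=arm.camera_params(cam)
    if cam=='wrist':
        st=st or arm.get_state(); Rt=R.from_quat(st['eef_rot']).as_matrix()
        M=p['mount']; o=np.array(st['ee_pos'])+Rt@M[:3,3]; A=Rt@M[:3,:3]
    else: o=p['eye']; A=R.from_quat(p['attitude']).as_matrix()
    c=A.T@(np.array(P)-o); return p['cx']+p['fx']*c[0]/c[2],p['cy']+p['fy']*c[1]/c[2]
E
python3 - <<'E'
from h import *
im=cv2.imread('pics/top0_full.png')[145:285,125:375]
cv2.imwrite('pics/top0c.png',cv2.resize(im,None,fx=3.2,fy=3.2,interpolation=cv2.INTER_CUBIC))
for n,u,v,z in [('stack_xs',221,271,.048),('jl',303,375,.032),('jm',460,374,.028),('js',525,271,.024),('jxs',357,278,.02),('flask',438,266,.036),('timer',304,266,.014)]:
    print(n,pix2w('top',u/1.5,v/1.5,z).round(4))
for n,u,v,z in [('stack_xs',551,416,.048),('jl',506,262,.064),('jm',351,197,.056),('js',217,237,.048),('jxs',386,322,.04),('flask',290,270,.072),('timer',437,382,.014)]:
    print(n,pix2w('scene',u/1.5,v/1.5,z).round(4))
E
```

```text
stack_xs [0.6111 0.2694 0.048 ]
jl [0.4273 0.1187 0.032 ]
jm [ 0.4336 -0.1652  0.028 ]
js [ 0.6243 -0.2858  0.024 ]
jxs [0.6057 0.0253 0.02  ]
flask [ 0.629  -0.1227  0.036 ]
timer [0.6269 0.1248 0.014 ]
stack_xs [0.6177 0.2766 0.048 ]
jl [0.434  0.1175 0.064 ]
jm [ 0.4393 -0.1602  0.056 ]
js [ 0.6261 -0.2792  0.048 ]
jxs [0.6083 0.0275 0.04  ]
flask [ 0.63   -0.1231  0.072 ]
timer [0.6357 0.129  0.014 ]
```

View pics/top0c.png

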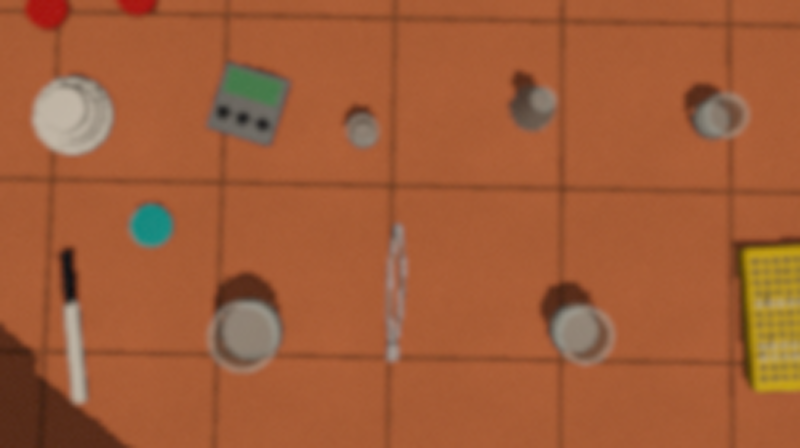

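Enlarged crop centres: l-lid outline (73,116), rims l (245,335), m (584,335), s (723,116), xs (363,131). I'll compute these positions, then turn the tool square to the world axes and fly over the stack.

```bash
python3 - <<'E'
from h import *
for n,u,v,z in [('lidl',73,116,.012),('jl',245,335,.064),('jm',584,335,.056),('js',723,116,.048),('jxs',363,131,.04),('flask',543,99,.072)]:
    print(n,pix2w('top',125+u/3.2,145+v/3.2,z).round(4))
E
python3 -m inch '[[[1,0,0,0,-8.24],[1,0,0,0,-8.24],[1,0,0,0,-8.24],[1,-0.03,-0.03,0,0],[1,-0.03,-0.03,0,0],[1,-0.03,-0.03,0,0],[1,-0.03,-0.03,0,0],[1,-0.03,-0.03,0,0],[1,-0.03,-0.03,0,0],[1,-0.03,-0.03,0,0],[1,-0.03,-0.03,0,0],[1,-0.03,-0.03,0,0],[1,-0.03,-0.03,0,0],[1,0,0,0,0],[1,0,0,0,0],[1,0,0,0,0]]]'
python3 - <<'E'
from h import *
s=arm.get_state();print(s['time_s'],s['ee_pos'],s['eef_rot'],s['joint_pos'])
print(w2pix('wrist',[.611,.271,.012],s))
save('wrist','w1',None,1.5)
E
```

```text
lidl [0.6132 0.2781 0.012 ]
jl [0.431  0.1161 0.064 ]
jm [ 0.435  -0.1624  0.056 ]
js [ 0.62   -0.2811  0.048 ]
jxs [0.6022 0.0237 0.04  ]
flask [ 0.6285 -0.1249  0.072 ]
time_s: 1.75
ee_pos: [0.5707, 0.2916, 0.25]
eef_rot: [-0.001, 1.0, 0.0, -0.001]
wrist_force: [-0.1, 0.7, 0.2]
finger_gap: 0.0856
1.75 [0.57073022 0.29159941 0.24999088] [-6.81488136e-04  9.99999421e-01  4.27503347e-04 -7.15404408e-04] [-0.46813838  0.61578959 -0.07922246  1.54206243  0.05307013  0.98666924
  1.00998333]
(np.float64(239.35252286564454), np.float64(194.77497449904237))
```

View pics/w1.png

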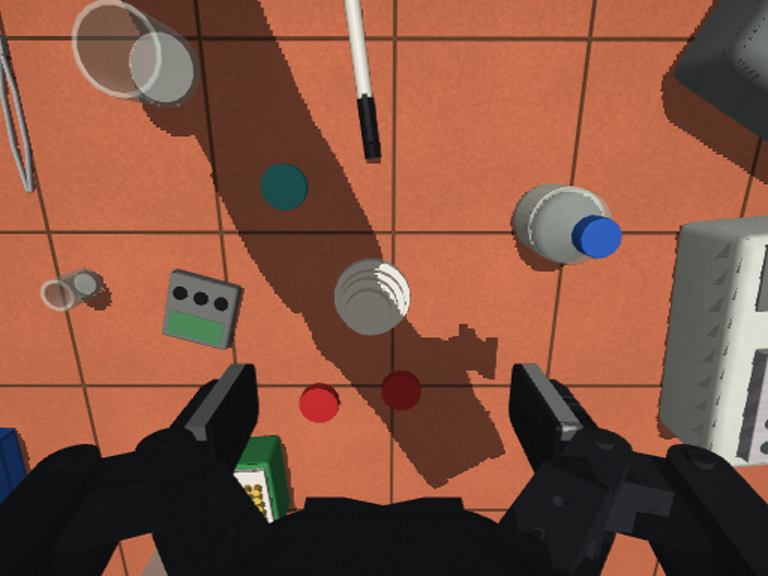

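The wrist view shows the stack outline centred at (372,297) on the 1.5x picture (native (248,198)), with the top lid at about (375,306). The jar l rim is at (117,48) and the jar xs rim at (58,295).

```bash
python3 - <<'E'
from h import *
s=arm.get_state()
for n,u,v,z in [('lidl',372,297,.012),('lidxs',374,307,.048),('jl',117,48,.064),('jlfoot',163,69,.004),('jxs',58,295,.04)]:
    print(n,pix2w('wrist',u/1.5,v/1.5,z,s).round(4))
im=cv2.imread('pics/w1_full.png')[160:235,205:290]
cv2.imwrite('pics/w1c.png',cv2.resize(im,None,fx=7,fy=7,interpolation=cv2.INTER_CUBIC))
E
```

```text
lidl [0.6154 0.2829 0.012 ]
lidxs [0.6119 0.2853 0.048 ]
jl [0.4303 0.1218 0.064 ]
jlfoot [0.4322 0.1218 0.004 ]
jxs [0.6047 0.0286 0.04  ]
```

View pics/w1c.png

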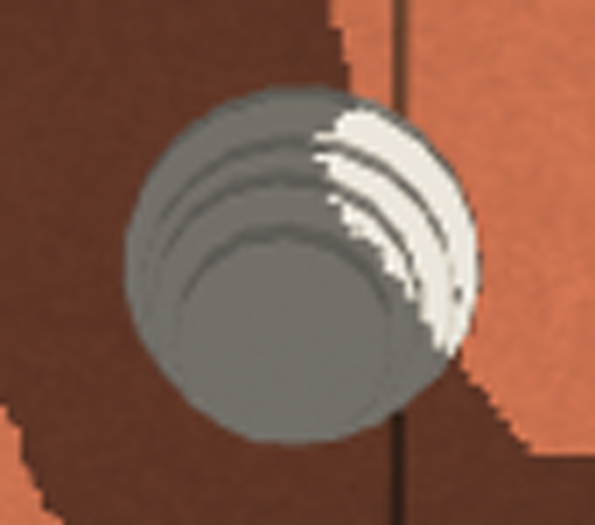

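The xs top disc spans x 178–392 and y 230–444 in the crop, so its native centre is (245.7,208.1).

```bash
python3 - <<'E'
from h import *
s=arm.get_state()
print(pix2w('wrist',245.7,208.1,.048,s).round(4), pix2w('wrist',248.2,197.7,.012,s).round(4))
E
python3 -m inch '[[[0.2,-0.02,-0.005,0.02,0],[0.1,-0.02,-0.005,0.03,0],[0.05,0,0,0.03,0],[0.05,0,0,0.03,0],[0.05,0,0,0.03,0],[0.05,0,0,0.02,0],[0.05,0,0,0,0],[0.05,0,0,0,0],[0.05,0,0,0,0]]]'
python3 - <<'E'
from h import *
s=arm.get_state();print(s['ee_pos'])
save('wrist','w2',None,1.5)
E
```

```text
[0.6163 0.2809 0.048 ] [0.615  0.2831 0.012 ]
time_s: 2.7
ee_pos: [0.6126, 0.2815, 0.092]
eef_rot: [-0.0, 1.0, 0.001, 0.001]
wrist_force: [-0.4, -0.3, -0.1]
finger_gap: 0.0448
[0.6125835  0.28150116 0.09202515]
```

View pics/w2.png

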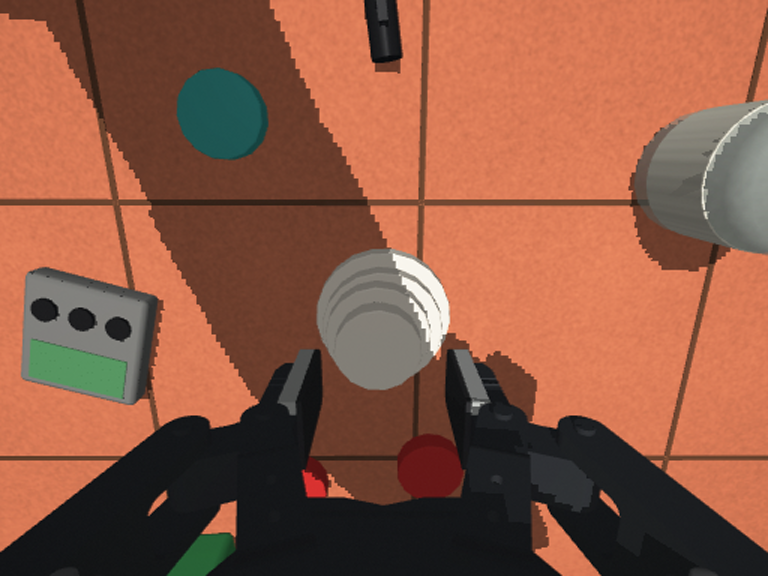

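Pad tips are at (319,350) and (449,350), so their middle is 384. The xs lid spans x 334–421 and y 303–389, centre (377.5,346), so it sits slightly to the −y side of the jaw centre.

```bash
python3 - <<'E'
from h import *
s=arm.get_state()
print(pix2w('wrist',377.5/1.5,346/1.5,.048,s).round(4),'l',pix2w('wrist',383/1.5,314/1.5,.012,s).round(4))
for ah in(0,.006,.012,.019):
  for dx in (-.011,.011):
    print(ah,dx,[np.round(np.array(w2pix('wrist',s['ee_pos']+[dx,sy*.0224,-ah],s))*1.5,1) for sy in(-1,1)])
E
```

```text
[0.6151 0.2791 0.048 ] l [0.6143 0.2815 0.012 ]
0 -0.011 [array([312., 367.]), array([453.2, 366.8])]
0 0.011 [array([315.3, 426.5]), array([450. , 426.3])]
0.006 -0.011 [array([314.8, 358.4]), array([450.3, 358.2])]
0.006 0.011 [array([317.8, 416. ]), array([447.4, 415.8])]
0.012 -0.011 [array([317.4, 350.4]), array([447.7, 350.3])]
0.012 0.011 [array([320.2, 406.3]), array([445. , 406.1])]
0.019 -0.011 [array([320.2, 341.9]), array([444.9, 341.7])]
0.019 0.011 [array([322.8, 395.8]), array([442.4, 395.6])]
```

```bash
python3 -m inch '[[[0.05,-0.0025,-0.003,0.015,0],[0.05,0,0,0.015,0],[0.05,0,0,0.005,0],[0.05,0,0,0.005,0],[0.05,0,0,0,0],[0.05,0,0,0,0],[0.05,0,0,0,0]]]'
python3 -m inch '[[[-1,0,0,0,0],[-1,0,0,0,0],[-1,0,0,0,0],[-1,0,0,0,0],[-1,0,0,0,0],[-1,0,0,0,0]]]'
python3 -m inch '[[[-1,0,0,-0.002,0],[-1,0,0,-0.003,0],[-1,0,0,-0.005,0],[-1,0,0,-0.01,0],[-1,0,0,-0.01,0],[-1,0,0,-0.01,0],[-1,0,0,-0.01,0],[-1,0,0,-0.02,0],[-1,0,0,-0.02,0],[-1,0,0,0,0],[-1,0,0,0,0]]]'
python3 - <<'E'
from h import *
save('wrist','w3',None,1.5)
E
```

```text
time_s: 3.45
ee_pos: [0.6135, 0.279, 0.0524]
eef_rot: [-0.0, 1.0, 0.001, -0.001]
wrist_force: [-5.0, -0.1, 17.5]
finger_gap: 0.0451
time_s: 4.05
ee_pos: [0.6168, 0.279, 0.0549]
eef_rot: [0.0, 1.0, 0.002, 0.003]
wrist_force: [-3.9, -2.1, 25.5]
finger_gap: 0.0363
time_s: 5.15
ee_pos: [0.6145, 0.2773, 0.1408]
eef_rot: [0.0, 1.0, 0.0, 0.0]
wrist_force: [0.3, 0.1, -0.2]
finger_gap: 0.0351
```

View pics/w3.png

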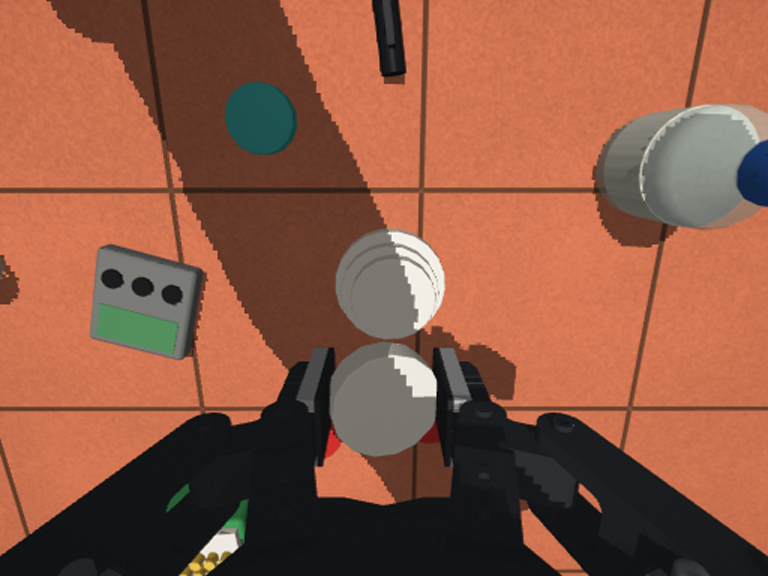

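xs lid held: its disc is centred at about (384,399), level between the pads. The remaining stack is at (390,284). I'll move over jar xs and look.

```bash
python3 - <<'E'
from h import *
s=arm.get_state()
print(pix2w('wrist',384/1.5,399/1.5,s['ee_pos'][2]-.0069,s)-s['ee_pos'],pix2w('wrist',390/1.5,284/1.5,.012,s).round(4))
E
python3 -m inch '[[[-1,0.001,-0.02,0,0],[-1,0.001,-0.04,0,0],[-1,0.001,-0.04,0,0],[-1,0.001,-0.04,0,0],[-1,0.001,-0.04,0,0],[-1,0.001,-0.04,0,0],[-1,0.001,-0.02,0,0],[-1,0.001,-0.01,0,0],[-1,0.001,-0.001,0,0],[-1,0,0,0,0],[-1,0,0,0,0],[-1,0,0,0,0]]]'
python3 - <<'E'
from h import *
s=arm.get_state();print(s['ee_pos'])
save('wrist','w4',None,1.5)
E
```

```text
[ 0.00486954  0.00045428 -0.0069    ] [0.6139 0.2814 0.012 ]
time_s: 6.4
ee_pos: [0.6053, 0.0281, 0.1403]
eef_rot: [-0.001, 1.0, 0.0, 0.0]
wrist_force: [-0.6, -0.3, 0.2]
finger_gap: 0.0355
[0.6053137  0.02813527 0.14025502]
```

View pics/w4.png

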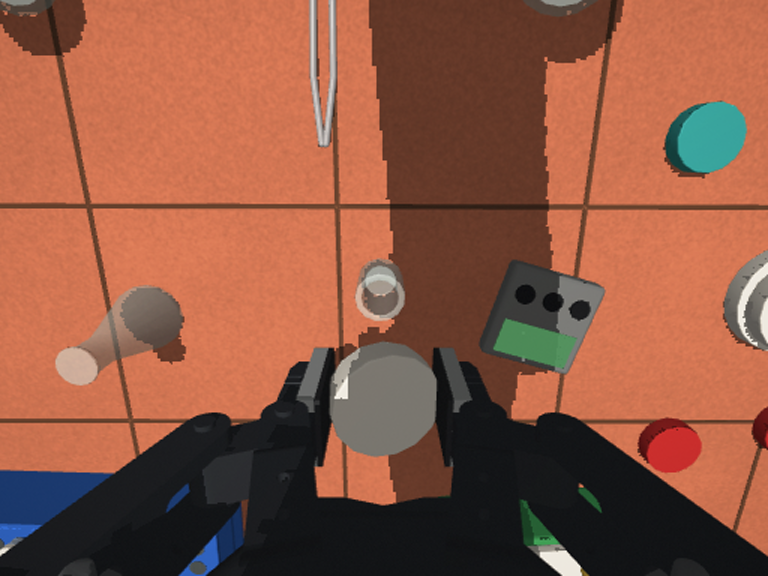

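Jar xs rim is centred at about (380,297), width 50. The held lid's width is 107 px, which gives me a check on its depth.

```bash
python3 - <<'E'
from h import *
s=arm.get_state();p=arm.camera_params('wrist');M=p['mount']
j=pix2w('wrist',380/1.5,297/1.5,.04,s);print('jar',j.round(4),j-s['ee_pos'])
for h in(-.010,-.0069,-.004):
  l=pix2w('wrist',383.5/1.5,399/1.5,s['ee_pos'][2]+h,s)-s['ee_pos']
  R3=R.from_quat(s['eef_rot']).as_matrix(); c=M[:3,:3].T@(R3.T@l-M[:3,3]); print(h,l.round(4),'depth',c[2],'width px',.038*p['fx']/c[2]*1.5)
im=cv2.imread('pics/w4_full.png')[165:315,190:320]
cv2.imwrite('pics/w4c.png',cv2.resize(im,None,fx=4,fy=4,interpolation=cv2.INTER_CUBIC))
E
```

```text
jar [0.6044 0.0264 0.04  ] [-0.00088481 -0.00141479 -0.10024982]
-0.01 [ 0.0068  0.0003 -0.01  ] depth 0.15188161793122676 width px 108.04761869953083
-0.0069 [ 0.0049  0.0003 -0.0069] depth 0.14835500947423552 width px 110.61606345386656
-0.004 [ 0.0031  0.0003 -0.004 ] depth 0.14505592414350188 width px 113.13186440745693
```

View pics/w4c.png

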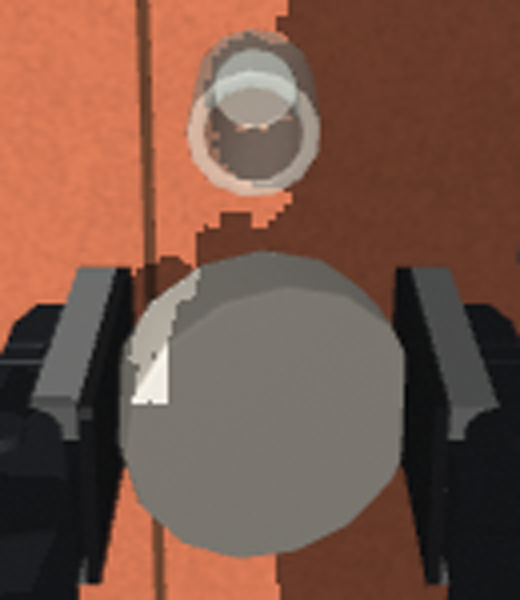

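Reading: the lid hangs about 5–6 mm toward +x of the TCP (the camera reads roughly 2.5 mm high in x, but that cancels against the jar reading). I'll shift −x by 6 mm and −y by 2 mm, then descend and feel for the rim.

```bash
python3 -m inch '[[[-1,0.006,-0.002,0.01,0],[-1,0,0,0.02,0],[-1,0,0,0.02,0],[-1,0,0,0.015,0],[-1,0,0,0.01,0],[-1,0,0,0.003,0],[-1,0,0,0,0],[-1,0,0,0,0],[-1,0,0,0.001,0],[-1,0,0,0,0]]]'
python3 -m inch '[[[-1,0,0,0.001,0],[-1,0,0,0,0]]]'
python3 -m inch '[[[-1,0,0,0.001,0],[-1,0,0,0,0]]]'
```

```text
time_s: 7.45
ee_pos: [0.5996, 0.0242, 0.0618]
eef_rot: [0.0, 1.0, 0.0, 0.0]
wrist_force: [-1.1, 0.4, -0.5]
finger_gap: 0.0354
time_s: 7.65
ee_pos: [0.5993, 0.0242, 0.0604]
eef_rot: [0.0, 1.0, 0.0, 0.0]
wrist_force: [-0.5, -0.2, -0.6]
finger_gap: 0.0356
time_s: 7.85
ee_pos: [0.5992, 0.0242, 0.0592]
eef_rot: [0.0, 1.0, 0.0, -0.0]
wrist_force: [-0.8, -0.1, -0.6]
finger_gap: 0.035
```

```bash
python3 -m inch '[[[-1,0,0,0.001,0],[-1,0,0,0,0]]]'
python3 -m inch '[[[-1,0,0,0.001,0],[-1,0,0,0,0]]]'
python3 - <<'E'
from h import *
save('scene','s5',None,1); im=cv2.imread('pics/s5_full.png'); im=im[150:250,190:310]
cv2.imwrite('pics/s5.png',cv2.resize(im,None,fx=5,fy=5,interpolation=cv2.INTER_CUBIC))
E
```

```text
time_s: 8.05
ee_pos: [0.5992, 0.0242, 0.0581]
eef_rot: [0.0, 1.0, -0.0, -0.0]
wrist_force: [0.3, 0.8, 0.1]
finger_gap: 0.0351
time_s: 8.25
ee_pos: [0.5992, 0.0242, 0.0571]
eef_rot: [0.0, 1.0, -0.0, -0.0]
wrist_force: [0.0, -0.1, 0.1]
finger_gap: 0.0355
```

View pics/s5.png

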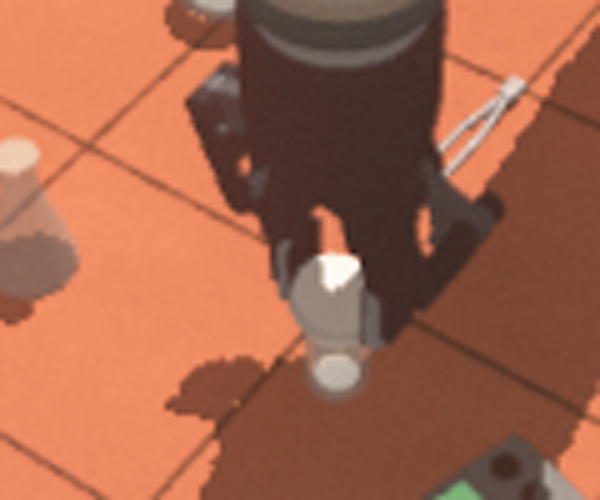

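The scene view shows the lid level over jar xs. The jar foot centre is at column 337, and the lid's left edge at 290 puts its centre at about 336, so they line up. The lid appears still a few mm above the rim, so I keep descending.

```bash
for i in 1; do python3 -m inch '[[[-1,0,0,0.001,0],[-1,0,0,0,0],[-1,0,0,0,0]]]'; done
python3 -m inch '[[[-1,0,0,0.001,0],[-1,0,0,0,0],[-1,0,0,0,0]]]'
python3 -m inch '[[[-1,0,0,0.001,0],[-1,0,0,0,0],[-1,0,0,0,0]]]'
```

```text
time_s: 8.6
ee_pos: [0.5992, 0.0242, 0.0562]
eef_rot: [0.0, 1.0, 0.0, -0.0]
wrist_force: [-0.4, 0.7, 0.1]
finger_gap: 0.0355
time_s: 8.9
ee_pos: [0.5995, 0.0244, 0.0556]
eef_rot: [0.0, 1.0, 0.0, 0.0]
wrist_force: [-0.4, 0.3, 3.0]
finger_gap: 0.0353
time_s: 9.2
ee_pos: [0.6, 0.0249, 0.0553]
eef_rot: [0.0, 1.0, 0.0, 0.001]
wrist_force: [-2.1, 1.1, 8.9]
finger_gap: 0.0351
```

Contact at TCP z≈0.0558. I'll ease the pressure, open, lift and check.

```bash
python3 -m inch '[[[-1,0,0,-0.0015,0],[-1,0,0,0,0],[0.2,0,0,0,0],[0.2,0,0,0,0],[0.2,0,0,0,0],[0.2,0,0,0,0],[0.2,0,0,-0.005,0],[0.2,0,0,-0.01,0],[0.2,0,0,-0.02,0],[0.2,-0.006,0.002,-0.03,0],[0.2,0,0,-0.021,0],[0.2,0,0,0,0],[0.2,0,0,0,0],[0.2,0,0,0,0]]]'
python3 - <<'E'
from h import *
s=arm.get_state();print(s['ee_pos'])
save('wrist','w6'); im=cv2.imread('pics/w6_full.png')[165:315,190:320]
cv2.imwrite('pics/w6.png',cv2.resize(im,None,fx=4,fy=4,interpolation=cv2.INTER_CUBIC))
E
```

```text
time_s: 10.6
ee_pos: [0.6045, 0.0261, 0.1412]
eef_rot: [0.0, 1.0, -0.0, -0.001]
wrist_force: [0.6, -0.2, 0.0]
finger_gap: 0.0515
[0.60454496 0.02608754 0.14122946]
```

View pics/w6.png

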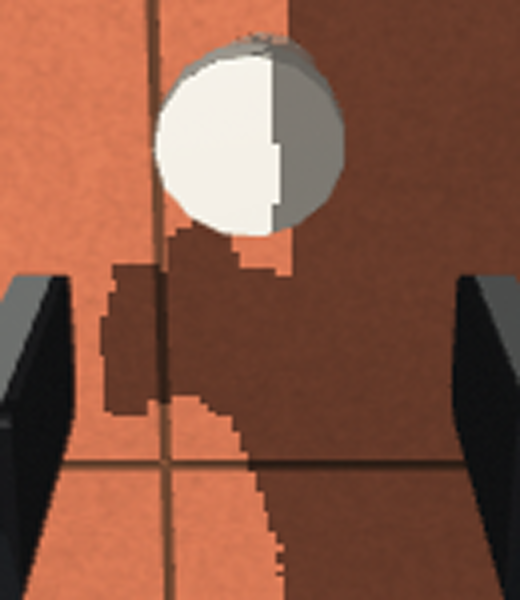

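The xs lid lies on jar xs: its outline centre is at crop (250,146), native (252.5,201.5). In w4c the jar rim was at native (253.5,198.3).

```bash
python3 - <<'E'
from h import *
s=arm.get_state()
l=pix2w('wrist',252.5,201.5,.052,s)
s4=dict(s);s4['ee_pos']=np.array([.6053137,.02813527,.14025502]);s4['eef_rot']=np.array([-.0005,1,0,0])
j=pix2w('wrist',253.5,198.25,.04,s4)
print(l.round(4),j.round(4),(l-j)[:2].round(4))
E
```

```text
[0.6025 0.024  0.052 ] [0.6046 0.0268 0.04  ] [-0.0022 -0.0028]
```

Offset is about (−2, −3) mm, within the 8 mm limit, so I accept it. Back to the stack for lid s.

```bash
python3 -m inch '[[[0.35,0,0.02,0,0],[0.35,-0.0025,0.04,0,0],[0.35,-0.0025,0.04,0,0],[0.35,-0.0025,0.04,0,0],[0.35,-0.0025,0.04,0,0],[0.35,0,0.04,0,0],[0.35,0,0.02,0,0],[0.35,0,0.014,0,0],[0.35,0,0,0,0],[0.35,0,0,0,0],[0.35,0,0,0,0]]]'
python3 - <<'E'
from h import *
s=arm.get_state();print(s['ee_pos'])
save('wrist','w7'); im=cv2.imread('pics/w7_full.png')[140:260,180:340]
cv2.imwrite('pics/w7.png',cv2.resize(im,None,fx=5,fy=5,interpolation=cv2.INTER_CUBIC))
E
```

```text
time_s: 11.75
ee_pos: [0.6161, 0.2771, 0.1417]
eef_rot: [0.002, 1.0, -0.001, -0.0]
wrist_force: [0.5, -0.0, -0.8]
finger_gap: 0.0576
[0.61605896 0.27707869 0.14171338]
```

View pics/w7.png

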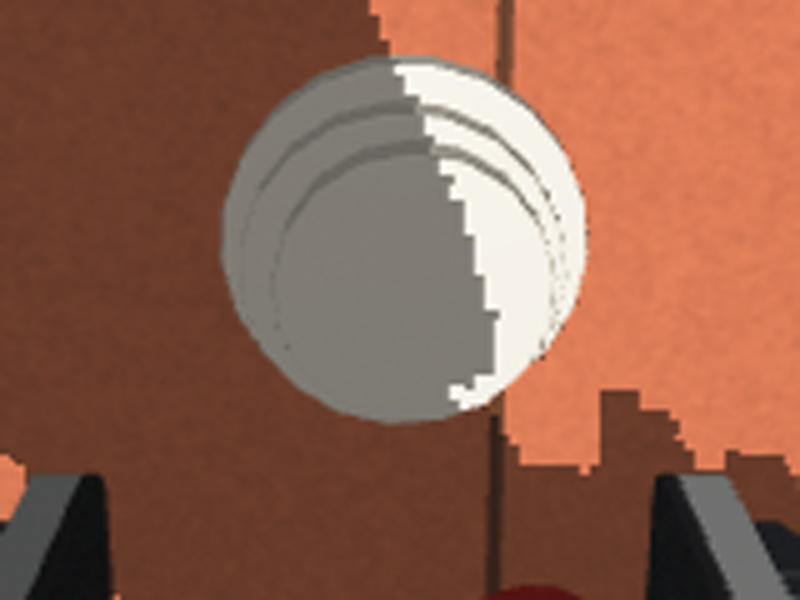

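Lid s top disc spans x 272–553 and y 152–422 in the crop, so its native centre is (262.4,197.4).

```bash
python3 - <<'E'
from h import *
s=arm.get_state()
print(s['ee_pos'],s['eef_rot'])
a=pix2w('wrist',262.4,197.4,.036,s);print(a.round(4),(a-s['ee_pos']).round(4))
E
```

```text
[0.61607274 0.27741805 0.14182647] [ 1.75376736e-03  9.99998131e-01 -8.12799951e-04  3.29623071e-05]
[0.6165 0.2833 0.036 ] [ 0.0005  0.0059 -0.1058]
```

```bash
python3 -m inch '[[[0.35,0,0.0045,0.02,0],[0.35,0,0,0.03,0],[0.35,0,0,0.02,0],[0.35,0,0,0.015,0],[0.35,0,0,0.007,0],[0.35,0,0,0.004,0],[0.35,0,0,0.003,0],[0.35,0,0,0,0],[0.35,0,0,0,0]]]'
python3 -m inch '[[[-1,0,0,0,0],[-1,0,0,0,0],[-1,0,0,0,0],[-1,0,0,0,0]]]'
python3 - <<'E'
from h import *
print(arm.get_state()['ee_pos'])
E
python3 -m inch '[[[-1,0,0,0,0],[-1,0,0,0,0],[-1,0,0,-0.001,0],[-1,0,0,-0.001,0],[-1,0,0,-0.003,0],[-1,0,0,-0.005,0],[-1,0,0,-0.01,0],[-1,0,0,-0.02,0],[-1,0,0,-0.03,0],[-1,0,0,-0.03,0],[-1,0,0,0,0],[-1,0,0,0,0]]]'
```

```text
time_s: 12.7
ee_pos: [0.6159, 0.285, 0.0436]
eef_rot: [0.0, 1.0, 0.0, 0.001]
wrist_force: [0.1, 0.1, 0.2]
finger_gap: 0.0578
time_s: 13.1
ee_pos: [0.616, 0.2851, 0.0441]
eef_rot: [0.0, 1.0, 0.0, 0.001]
wrist_force: [-1.7, -0.7, 5.6]
finger_gap: 0.0454
[0.6160211 0.2851331 0.0441145]
time_s: 14.3
ee_pos: [0.6159, 0.2849, 0.1442]
eef_rot: [0.0, 1.0, 0.0, 0.001]
wrist_force: [-0.3, -0.3, -0.1]
finger_gap: 0.0454
```

Lid s is held, with a light grip contact of 5.6 N. Carrying it over to jar s.

```bash
python3 -m inch '[[[-1,0,-0.02,0,0],[-1,0,-0.04,0,0],[-1,0,-0.045,0,0],[-1,0,-0.045,0,0],[-1,0,-0.045,0,0],[-1,0,-0.045,0,0],[-1,0,-0.045,0,0],[-1,0,-0.045,0,0],[-1,0,-0.045,0,0],[-1,-0.002,-0.045,0,0],[-1,-0.002,-0.045,0,0],[-1,-0.002,-0.04,0,0],[-1,0,-0.03,0,0],[-1,0,-0.02,0,0],[-1,0,-0.01,0,0],[-1,0,0,0,0],[-1,0,0,0,0],[-1,0,0,0,0]]]'
python3 - <<'E'
from h import *
s=arm.get_state();print(repr(s['ee_pos']),s['eef_rot'])
save('wrist','w8'); im=cv2.imread('pics/w8_full.png')[150:310,180:330]
cv2.imwrite('pics/w8.png',cv2.resize(im,None,fx=3.7,fy=3.7,interpolation=cv2.INTER_CUBIC))
E
```

```text
time_s: 16.1
ee_pos: [0.6217, -0.2775, 0.1428]
eef_rot: [-0.001, 1.0, 0.001, -0.0]
wrist_force: [0.2, -0.1, -0.0]
finger_gap: 0.0452
array([ 0.62172912, -0.27750815,  0.14277817]) [-1.42653856e-03  9.99998629e-01  8.40037218e-04 -1.85798004e-05]
```

View pics/w8.png

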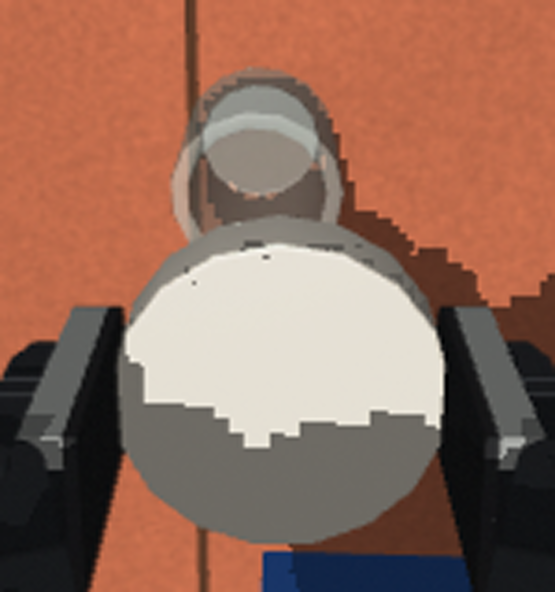

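Jar s rim spans x 172–343, top y 113, so its centre is about (257.5,193) and native (249.6,202.2). The held lid's top face spans x 122–443 and y 243–545, native centre (256.4,256.5).

```bash
python3 - <<'E'
from h import *
s=arm.get_state()
j=pix2w('wrist',249.6,202.2,.048,s)-s['ee_pos'];print(s['ee_pos'],'jar',j.round(4),(j+s['ee_pos']).round(4))
for h in (-.008,-.005): print(h,(pix2w('wrist',256.4,256.5,s['ee_pos'][2]+h,s)-s['ee_pos']).round(4))
E
```

```text
[ 0.62173094 -0.27784419  0.14285879] jar [ 0.0009 -0.0043 -0.0949] [ 0.6226 -0.2822  0.048 ]
-0.008 [ 0.      0.0007 -0.008 ]
-0.005 [-0.0017  0.0007 -0.005 ]
```

```bash
python3 -m inch '[[[-1,-0.0015,-0.002,0.01,0],[-1,0,0,0.02,0],[-1,0,0,0.02,0],[-1,0,0,0.012,0],[-1,0,0,0.006,0],[-1,0,0,0.003,0],[-1,0,0,0.001,0],[-1,0,0,0,0],[-1,0,0,0,0]]]'
python3 -m inch '[[[-1,0,0,0.0015,0],[-1,0,0,0,0],[-1,0,0,0,0]]]'
python3 -m inch '[[[-1,0,0,0.0015,0],[-1,0,0,0,0],[-1,0,0,0,0]]]'
```

```text
time_s: 17.05
ee_pos: [0.6231, -0.2825, 0.0716]
eef_rot: [0.0, 1.0, -0.0, 0.001]
wrist_force: [-0.2, 0.6, 0.0]
finger_gap: 0.0453
time_s: 17.35
ee_pos: [0.6227, -0.2823, 0.0694]
eef_rot: [0.0, 1.0, 0.0, 0.0]
wrist_force: [0.6, 0.2, -0.8]
finger_gap: 0.0453
time_s: 17.65
ee_pos: [0.6229, -0.2823, 0.0682]
eef_rot: [0.0, 1.0, -0.0, 0.0]
wrist_force: [-0.5, -0.8, 2.7]
finger_gap: 0.0456
```

```bash
python3 -m inch '[[[-1,0,0,0.0007,0],[-1,0,0,0,0],[-1,0,0,0,0]]]'
python3 -m inch '[[[0.4,0,0,0,0],[0.4,0,0,0,0],[0.4,0,0,0,0],[0.4,0,0,0,0],[0.4,0,0,-0.005,0],[0.4,0,0,-0.01,0],[0.4,0,0,-0.02,0],[0.4,0,0,-0.02,0],[0.4,0,0,-0.02,0],[0.4,0,0,0,0],[0.4,0,0,0,0],[0.4,0,0,0,0],[0.4,0,0,0,0]]]'
python3 - <<'E'
from h import *
s=arm.get_state();print(s['ee_pos'])
save('wrist','w9')
im=cv2.imread('pics/w9_full.png'); hsv=cv2.cvtColor(im,cv2.COLOR_BGR2HSV)
m=((hsv[...,1]<60)&(hsv[...,2]>70)).astype(np.uint8); m=cv2.morphologyEx(m,cv2.MORPH_OPEN,np.ones((3,3)))
n,lab,st,c=cv2.connectedComponentsWithStats(m)
for i in range(1,n):
    if st[i,4]>300: print(st[i],c[i].round(1))
p=[w2pix('wrist',[.6226+dx,-.2822+dy,.060],s) for dx,dy in((0,0),(-.024,0),(.024,0),(0,.024),(0,-.024))];print(np.round(p,1).tolist())
E
```

```text
time_s: 17.95
ee_pos: [0.623, -0.2824, 0.0681]
eef_rot: [0.0, 1.0, -0.0, 0.0]
wrist_force: [-1.2, 0.8, 7.5]
finger_gap: 0.0453
time_s: 19.25
ee_pos: [0.622, -0.282, 0.141]
eef_rot: [0.0, 1.0, 0.0, -0.001]
wrist_force: [-0.2, 0.4, 0.3]
finger_gap: 0.0598
[ 0.62197047 -0.28204087  0.14098089]
[  0   0 113   5 565] [56.  2.]
[   0   84   58  156 6436] [ 23.1 164.1]
[ 224  171   62   67 3135] [254.7 205.9]
[ 401  174   76   55 1852] [435. 197.]
[319 235  27  46 452] [332.7 256.8]
[167 236  26  34 371] [179.5 253.2]
[[254.8, 208.2], [254.8, 177.4], [254.9, 237.0], [286.5, 208.1], [223.1, 208.2]]
```

Lid s is centred on jar s: the blob spans columns 224–286 with bottom row 238, and the prediction was 223–286.5 and 237. Back for lid m.

```bash
python3 -m inch '[[[0.62,0,0.02,0,0],[0.62,0,0.04,0,0],[0.62,0,0.045,0,0],[0.62,0,0.045,0,0],[0.62,0,0.045,0,0],[0.62,0,0.045,0,0],[0.62,0,0.045,0,0],[0.62,0,0.045,0,0],[0.62,0,0.045,0,0],[0.62,0.002,0.045,0,0],[0.62,0.002,0.045,0,0],[0.62,0.003,0.04,0,0],[0.62,0,0.03,0,0],[0.62,0,0.02,0,0],[0.62,0,0.01,0,0],[0.62,0,0,0,0],[0.62,0,0,0,0],[0.62,0,0,0,0],[0.62,0,0,0,0]]]'
cat >> h.py <<'E'
def blobs(cam,name,amin=300):
    im=cv2.imread(f'pics/{name}_full.png'); hsv=cv2.cvtColor(im,cv2.COLOR_BGR2HSV)
    m=((hsv[...,1]<60)&(hsv[...,2]>70)).astype(np.uint8); m=cv2.morphologyEx(m,cv2.MORPH_OPEN,np.ones((3,3)))
    n,lab,st,c=cv2.connectedComponentsWithStats(m)
    for i in range(1,n):
        if st[i,4]>amin: print(st[i],c[i].round(1))
E
python3 - <<'E'
from h import *
s=arm.get_state();print(s['ee_pos'])
save('wrist','w10');blobs('wrist','w10')
im=cv2.imread('pics/w10_full.png')[140:260,180:340]
cv2.imwrite('pics/w10.png',cv2.resize(im,None,fx=5,fy=5,interpolation=cv2.INTER_CUBIC))
for z,r in((.012,.034),(.024,.029)):
  print(z,np.round([w2pix('wrist',[.615+dx,.282+dy,z],s) for dx,dy in((0,0),(-r,0),(r,0),(0,-r),(0,r))],1).tolist())
E
```

```text
time_s: 21.2
ee_pos: [0.6164, 0.2807, 0.1422]
eef_rot: [0.001, 1.0, -0.0, 0.0]
wrist_force: [-0.8, -0.2, 0.5]
finger_gap: 0.0692
[0.61644376 0.28069537 0.14215309]
[ 398   67  103   81 6332] [447.7 106.5]
[ 220  151   73   73 4135] [256.2 186.7]
[  58  162   70   76 2338] [ 93.8 191.4]
[329 237  31  47 507] [344.9 259.6]
[152 238  30  46 455] [165.6 260. ]
[ 94 351  41  26 731] [114.9 363.5]
0.012 [[256.7, 187.1], [256.6, 150.1], [256.8, 221.4], [219.6, 187.2], [293.7, 187.0]]
0.024 [[256.7, 190.9], [256.7, 158.2], [256.8, 221.5], [223.7, 191.0], [289.8, 190.8]]
```

View pics/w10.png

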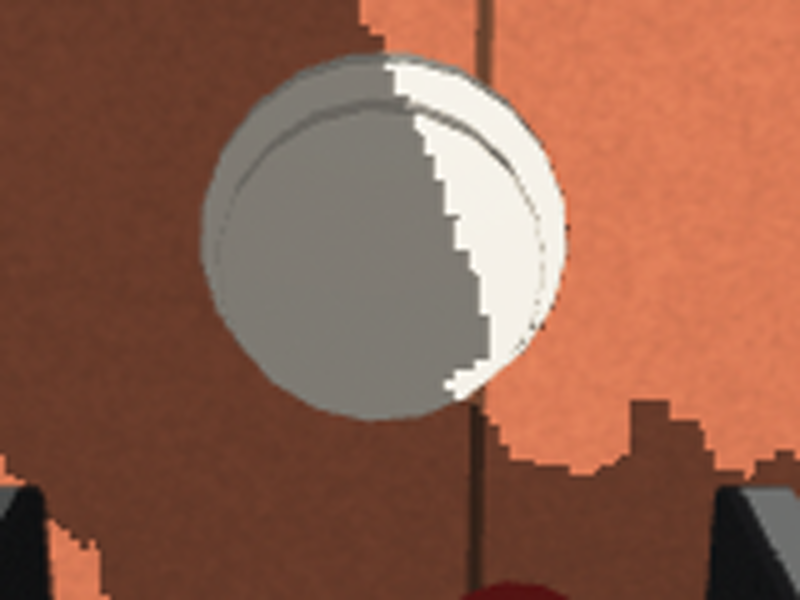

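Lid m spans x 217–545 and y 105–420, so it lies at about (0.616, 0.2815). Descending to grasp it.

```bash
python3 -m inch '[[[0.62,0,-0.002,0.02,0],[0.62,0,0,0.03,0],[0.62,0,0,0.03,0],[0.62,0,0,0.015,0],[0.62,0,0,0.008,0],[0.62,0,0,0.004,0],[0.62,0,0,0.003,0],[0.62,0,0,0,0],[0.62,0,0,0,0]]]'
python3 -m inch '[[[-1,0,0,0,0],[-1,0,0,0,0],[-1,0,0,0,0],[-1,0,0,0,0],[-1,0,0,0,0],[-1,0,0,0,0]]]'
python3 -m inch '[[[-1,0,0,-0.001,0],[-1,0,0,-0.001,0],[-1,0,0,-0.003,0],[-1,0,0,-0.005,0],[-1,0,0,-0.01,0],[-1,0,0,-0.02,0],[-1,0,0,-0.03,0],[-1,0,0,-0.04,0],[-1,0,0,0,0],[-1,0,0,0,0],[-1,0,0,0,0]]]'
python3 - <<'E'
from h import *
s=arm.get_state();print(s['ee_pos'])
save('wrist','w11');blobs('wrist','w11')
E
```

```text
time_s: 22.15
ee_pos: [0.6165, 0.2811, 0.0331]
eef_rot: [0.0, 1.0, 0.0, 0.001]
wrist_force: [0.3, 0.0, 1.0]
finger_gap: 0.0691
time_s: 22.75
ee_pos: [0.6166, 0.2811, 0.0337]
eef_rot: [0.0, 1.0, 0.0, 0.001]
wrist_force: [-1.5, -0.1, 6.0]
finger_gap: 0.0544
time_s: 23.85
ee_pos: [0.6152, 0.2804, 0.1415]
eef_rot: [0.0, 1.0, -0.0, -0.001]
wrist_force: [-0.1, 0.7, 0.6]
finger_gap: 0.0547
[0.6151846  0.2803692  0.14153801]
[ 398   69  104   82 6333] [448.3 108.8]
[  203   152   106   151 11843] [255.7 232.6]
[  58  165   70   74 2251] [ 93.4 193.1]
[173 234  25  45 402] [184.6 255.2]
[313 234  26  45 448] [326.3 255.4]
[109 351  43  27 632] [131.3 362.5]
```

Lid m is held. I'll photograph jar l and then jar m from 50 mm ahead of each, and view both in one picture.

```bash
python3 -m inch '[[[-1,0.02,-0.02,0,0],[-1,0.028,-0.036,0,0],[-1,0.028,-0.036,0,0],[-1,0.028,-0.036,0,0],[-1,0.02,-0.025,0,0],[-1,0.01,-0.01,0,0],[-1,0,0,0,0],[-1,0,0,0,0],[-1,0,0,0,0],[-1,0,0,0,0]]]'
python3 - <<'E'
from h import *
s=arm.get_state();print(repr(s['ee_pos']),repr(s['eef_rot']))
save('wrist','w12')
E
python3 -m inch '[[[-1,0,-0.02,0,0],[-1,0,-0.04,0,0],[-1,0,-0.04,0,0],[-1,0,-0.04,0,0],[-1,0,-0.04,0,0],[-1,0,-0.04,0,0],[-1,0,-0.03,0,0],[-1,0,-0.02,0,0],[-1,0,-0.01,0,0],[-1,0,0,0,0],[-1,0,0,0,0],[-1,0,0,0,0],[-1,0,0,0,0]]]'
python3 - <<'E'
from h import *
s=arm.get_state();print(repr(s['ee_pos']),repr(s['eef_rot']),s['joint_pos'])
save('wrist','w13')
a=cv2.imread('pics/w12_full.png')[85:335,180:330];b=cv2.imread('pics/w13_full.png')[85:335,180:330]
cv2.imwrite('pics/w1213.png',cv2.resize(np.hstack([a,b]),None,fx=2.4,fy=2.4,interpolation=cv2.INTER_CUBIC))
E
```

```text
time_s: 24.9
ee_pos: [0.4825, 0.1189, 0.1419]
eef_rot: [-0.0, 1.0, 0.0, 0.0]
wrist_force: [-0.0, -0.7, -0.4]
finger_gap: 0.0546
array([0.48254144, 0.1189274 , 0.14186429]) array([-4.68559924e-04,  9.99999818e-01,  3.09871697e-04,  2.21513650e-04])
time_s: 26.25
ee_pos: [0.482, -0.1607, 0.1421]
eef_rot: [-0.001, 1.0, 0.0, -0.0]
wrist_force: [0.4, 1.2, 0.4]
finger_gap: 0.0549
array([ 0.48195033, -0.16074618,  0.1421131 ]) array([-9.93566182e-04,  9.99999466e-01,  2.83129632e-04, -2.74384837e-05]) [ 0.36835849  0.59252192 -0.1487264   2.00915211  0.15774582  0.55079792
  1.68274732]
```

View pics/w1213.png

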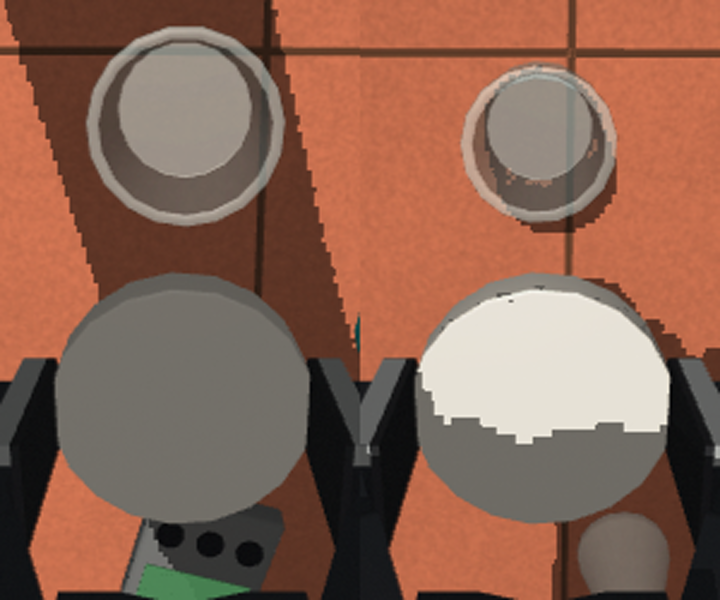

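Left picture: jar l rim is centred at (185.5,126.5). Right picture: jar m rim is centred at (539.5,144), and the held lid m top is at (543.5,405.5).

```bash
python3 - <<'E'
from h import *
s=arm.get_state()
jm=pix2w('wrist',254.8,145,.056,s)
lm=pix2w('wrist',256.5,254,s['ee_pos'][2]-.0097,s)-s['ee_pos']
s2=dict(s);s2['ee_pos']=np.array([0.48254144,0.1189274,0.14186429]);s2['eef_rot']=np.array([-4.7e-4,1,3.1e-4,2.2e-4])
jl=pix2w('wrist',257.3,137.7,.064,s2)
print(s['ee_pos'],'jm',jm.round(4),'lid rel',lm.round(4),'TCP goal',(jm-lm).round(4),'jl',jl.round(4))
E
```

```text
[ 0.48193313 -0.16102583  0.14213629] jm [ 0.4358 -0.1613  0.056 ] lid rel [-0.0005  0.0007 -0.0097] TCP goal [ 0.4363 -0.162   0.0657] jl [0.4302 0.1205 0.064 ]
```

```bash
python3 -m inch '[[[-1,0.015,-0.0005,0,0],[-1,0.02,0,0,0],[-1,0.011,0,0.01,0],[-1,0,0,0.02,0],[-1,0,0,0.017,0],[-1,0,0,0.008,0],[-1,0,0,0.004,0],[-1,0,0,0.002,0],[-1,0,0,0,0],[-1,0,0,0,0],[-1,0,0,0,0]]]'
python3 -m inch '[[[-1,0,0,0.0015,0],[-1,0,0,0,0],[-1,0,0,0,0]]]'
python3 -m inch '[[[-1,0,0,0.001,0],[-1,0,0,0,0],[-1,0,0,0,0]]]'
```

```text
time_s: 27.4
ee_pos: [0.4361, -0.1628, 0.0816]
eef_rot: [0.0, 1.0, -0.0, 0.0]
wrist_force: [-0.4, -0.0, -0.1]
finger_gap: 0.0547
time_s: 27.7
ee_pos: [0.4357, -0.1627, 0.0796]
eef_rot: [0.0, 1.0, 0.0, 0.0]
wrist_force: [-0.0, 0.2, -1.4]
finger_gap: 0.0548
time_s: 28.0
ee_pos: [0.4357, -0.1627, 0.0785]
eef_rot: [0.0, 1.0, 0.0, -0.0]
wrist_force: [-0.4, 0.4, -0.3]
finger_gap: 0.0548
```

```bash
python3 -m inch '[[[-1,0,0,0.001,0],[-1,0,0,0,0],[-1,0,0,0,0]]]'
python3 -m inch '[[[-1,0,0,0.001,0],[-1,0,0,0,0],[-1,0,0,0,0]]]'
```

```text
time_s: 28.3
ee_pos: [0.4358, -0.1627, 0.0777]
eef_rot: [0.0, 1.0, -0.0, 0.0]
wrist_force: [0.1, 0.4, 2.8]
finger_gap: 0.0544
time_s: 28.6
ee_pos: [0.4358, -0.1627, 0.0776]
eef_rot: [0.0, 1.0, -0.0, 0.0]
wrist_force: [-2.1, 1.8, 14.4]
finger_gap: 0.0546
```

```bash
python3 -m inch '[[[-1,0,0,-0.0007,0],[0.75,0,0,0,0],[0.75,0,0,0,0],[0.75,0,0,0,0],[0.75,0,0,0,0],[0.75,0,0,0,0],[1,0,0,-0.005,0],[1,0,0,-0.01,0],[1,0,0,-0.02,0],[1,0,0,-0.03,0],[1,-0.02,0,0,0],[1,-0.02,0,0,0],[1,0,0,0,0],[1,0,0,0,0],[1,0,0,0,0],[1,0,0,0,0]]]'
python3 - <<'E'
from h import *
s=arm.get_state();print(s['ee_pos'])
save('wrist','w14');blobs('wrist','w14')
for r in(.029,): print(np.round([w2pix('wrist',[.4358+dx,-.1613+dy,.068],s) for dx,dy in((0,0),(-r,0),(r,0),(0,-r),(0,r))],1).tolist())
E
```

```text
time_s: 30.2
ee_pos: [0.4745, -0.1628, 0.1422]
eef_rot: [0.0, 1.0, 0.0, -0.001]
wrist_force: [0.3, -0.7, -0.7]
finger_gap: 0.0853
[ 0.47451935 -0.16276298  0.14221861]
[410 114  33 121 870] [425.3 170.6]
[ 215  118   82   81 5217] [255.4 158.2]
[128 243  34  38 434] [144.5 262.2]
[350 243  36  50 529] [369.1 267.1]
[273 305  37  27 824] [290.9 318.8]
[[257.1, 158.3], [257.2, 115.1], [257.1, 197.9], [215.4, 158.4], [298.9, 158.2]]
```

Lid m is on jar m within about 1 mm. Back for the last lid.

```bash
python3 -m inch '[[[1,-0.01,0.02,0,0],[1,-0.012,0.037,0,0],[1,-0.012,0.037,0,0],[1,-0.012,0.037,0,0],[1,-0.012,0.037,0,0],[1,-0.012,0.037,0,0],[1,-0.012,0.037,0,0],[1,-0.012,0.037,0,0],[1,-0.012,0.037,0,0],[1,-0.012,0.037,0,0],[1,-0.012,0.037,0,0],[1,-0.0115,0.03,0,0],[1,0,0.015,0,0],[1,0,0.0095,0,0],[1,0,0,0,0],[1,0,0,0,0],[1,0,0,0,0],[1,0,0,0,0]]]'
python3 - <<'E'
from h import *
s=arm.get_state();print(s['ee_pos'])
save('wrist','w15');blobs('wrist','w15')
r=.034; print(np.round([w2pix('wrist',[.6155+dx,.2815+dy,.012],s) for dx,dy in((0,0),(-r,0),(r,0),(0,-r),(0,r))],1).tolist())
E
```

```text
time_s: 32.05
ee_pos: [0.6177, 0.28, 0.1425]
eef_rot: [0.001, 1.0, -0.0, 0.0]
wrist_force: [0.6, -0.0, -0.4]
finger_gap: 0.0852
[0.6176822  0.28004134 0.14248104]
[ 399   65  103   82 6360] [448.7 105. ]
[ 221  150   73   71 4077] [256.9 184.8]
[  58  161   71   76 2306] [ 94.2 190.2]
[124 243  38  51 532] [141.5 267.7]
[349 243  39  51 573] [369.2 267.5]
[ 72 356  35  22 528] [ 89.9 367. ]
[[256.8, 186.2], [256.8, 149.2], [256.9, 220.5], [219.8, 186.3], [293.9, 186.1]]
```

```bash
python3 -m inch '[[[1,0.001,0,0.02,0],[1,0,0,0.03,0],[1,0,0,0.03,0],[1,0,0,0.02,0],[1,0,0,0.012,0],[1,0,0,0.006,0],[1,0,0,0.003,0],[1,0,0,0,0],[1,0,0,0,0]]]'
python3 -m inch '[[[-1,0,0,0,0],[-1,0,0,0,0],[-1,0,0,0,0],[-1,0,0,0,0],[-1,0,0,0,0],[-1,0,0,0,0]]]'
python3 -m inch '[[[-1,0,0,-0.001,0],[-1,0,0,-0.001,0],[-1,0,0,-0.003,0],[-1,0,0,-0.005,0],[-1,0,0,-0.01,0],[-1,0,0,-0.02,0],[-1,0,0,-0.03,0],[-1,0,0,-0.05,0],[-1,0,0,0,0],[-1,0,0,0,0],[-1,0,0,0,0]]]'
python3 -m inch '[[[-1,0.02,-0.02,0,0],[-1,0.028,-0.036,0,0],[-1,0.028,-0.036,0,0],[-1,0.028,-0.036,0,0],[-1,0.02,-0.02,0,0],[-1,0.01,-0.012,0,0],[-1,0,0,0,0],[-1,0,0,0,0],[-1,0,0,0,0],[-1,0,0,0,0]]]'
python3 - <<'E'
from h import *
s=arm.get_state();print(repr(s['ee_pos']),repr(s['eef_rot']))
save('wrist','w16');blobs('wrist','w16')
im=cv2.imread('pics/w16_full.png')[60:330,170:340]
cv2.imwrite('pics/w16.png',cv2.resize(im,None,fx=2.2,fy=2.2,interpolation=cv2.INTER_CUBIC))
E
```

```text
time_s: 33.0
ee_pos: [0.6171, 0.2821, 0.0224]
eef_rot: [0.0, 1.0, 0.0, 0.001]
wrist_force: [-0.0, -0.2, 0.5]
finger_gap: 0.0855
time_s: 33.6
ee_pos: [0.617, 0.282, 0.0234]
eef_rot: [0.0, 1.0, 0.0, 0.001]
wrist_force: [-2.6, -0.5, 9.3]
finger_gap: 0.0631
time_s: 34.7
ee_pos: [0.6157, 0.2813, 0.1408]
eef_rot: [0.0, 1.0, -0.0, -0.001]
wrist_force: [1.1, 1.2, -0.1]
finger_gap: 0.063
time_s: 35.7
ee_pos: [0.483, 0.1229, 0.141]
eef_rot: [-0.0, 1.0, 0.0, 0.0]
wrist_force: [0.6, 0.2, -1.4]
finger_gap: 0.0634
array([0.48296747, 0.12289031, 0.14101176]) array([-4.38393930e-04,  9.99999849e-01,  2.94631457e-04,  1.53398886e-04])
[ 419   53   19  104 1601] [427.7 103.6]
[ 210   96   83   83 4524] [252.9 136.4]
[ 105  104   24  124 1044] [117.3 163. ]
[  195   185   122   147 12034] [255.2 246.6]
[ 15 299  31  27 552] [ 28.7 310.9]
```

```bash
python3 - <<'E'
from h import *
s=arm.get_state();print(s['ee_pos'])
print(pix2w('wrist',251.5,137.5,.064,s).round(4))
im=cv2.imread('pics/w16_full.png'); hsv=cv2.cvtColor(im,cv2.COLOR_BGR2HSV)
m=(hsv[...,1]<60)&(hsv[...,2]>70)
for r in (200,220,250): print(r,[ (int(a)) for a in np.flatnonzero(np.diff(m[r].astype(int)))])
for c in (235,256,275): print(c,[ (int(a)) for a in np.flatnonzero(np.diff(m[:,c].astype(int)))])
r=.034; print(np.round([w2pix('wrist',s['ee_pos']+[dx-.001,dy,-.0114],s) for dx,dy in((0,0),(-r,0),(r,0),(0,-r),(0,r))],1).tolist())
E
```

```text
[0.48280485 0.12272939 0.14106736]
[0.4302 0.1203 0.064 ]
200 [115, 119, 124, 128, 213, 297]
220 [120, 128, 198, 311]
250 [195, 315]
235 [98, 104, 106, 152, 156, 158, 159, 165, 166, 167, 168, 174, 188, 301, 305, 324]
256 [95, 100, 101, 177, 184, 305]
275 [102, 110, 113, 149, 150, 154, 155, 170, 188, 302]
[[255.1, 251.5], [255.1, 189.4], [255.1, 305.8], [190.2, 251.5], [319.9, 251.5]]
```

```bash
python3 -m inch '[[[-1,0.015,-0.001,0,0],[-1,0.02,0,0,0],[-1,0.0165,0,0.01,0],[-1,0,0,0.015,0],[-1,0,0,0.013,0],[-1,0,0,0.008,0],[-1,0,0,0.003,0],[-1,0,0,0,0],[-1,0,0,0,0],[-1,0,0,0,0]]]'
python3 -m inch '[[[-1,0,0,0.001,0],[-1,0,0,0,0],[-1,0,0,0,0]]]'
```

```text
time_s: 36.75
ee_pos: [0.4312, 0.1209, 0.0927]
eef_rot: [0.0, 1.0, 0.0, 0.0]
wrist_force: [-0.1, -0.1, -0.7]
finger_gap: 0.0628
time_s: 37.05
ee_pos: [0.4309, 0.1208, 0.0914]
eef_rot: [0.0, 1.0, 0.0, 0.0]
wrist_force: [-0.5, 0.9, -0.2]
finger_gap: 0.063
```

```bash
python3 -m inch '[[[-1,0,0,0.001,0],[-1,0,0,0.001,0],[-1,0,0,0,0],[-1,0,0,0,0]]]'
python3 -m inch '[[[-1,0,0,0.001,0],[-1,0,0,0,0],[-1,0,0,0,0]]]'
python3 -m inch '[[[-1,0,0,0.001,0],[-1,0,0,0,0],[-1,0,0,0,0]]]'
```

```text
time_s: 37.45
ee_pos: [0.4308, 0.1208, 0.0892]
eef_rot: [0.0, 1.0, -0.0, -0.0]
wrist_force: [0.6, 1.1, -0.8]
finger_gap: 0.0632
time_s: 37.75
ee_pos: [0.4308, 0.1208, 0.0883]
eef_rot: [0.0, 1.0, -0.0, -0.0]
wrist_force: [0.2, 0.8, -0.3]
finger_gap: 0.0629
time_s: 38.05
ee_pos: [0.4309, 0.1208, 0.0875]
eef_rot: [0.0, 1.0, 0.0, 0.0]
wrist_force: [-0.2, -0.6, 3.0]
finger_gap: 0.0629
```

```bash
python3 -m inch '[[[-1,0,0,0.0005,0],[-1,0,0,0,0],[1,0,0,0,0],[1,0,0,0,0],[1,0,0,0,0],[1,0,0,0,0],[1,0,0,0,0],[1,0,0,-0.005,0],[1,0,0,-0.015,0],[1,0,0,-0.03,0],[1,-0.02,0,0,0],[1,-0.02,0,0,0],[1,0,0,0,0],[1,0,0,0,0],[1,0,0,0,0],[1,0,0,0,0]]]'
python3 - <<'E'
from h import *
s=arm.get_state();print(s['ee_pos'])
save('wrist','w17');blobs('wrist','w17',1500)
r=.034; print(np.round([w2pix('wrist',[.4302+dx,.1203+dy,.076],s) for dx,dy in((0,0),(-r,0),(r,0),(0,-r),(0,r))],1).tolist())
E
python3 -m inch '[[[1,0,0.02,-0.02,0],[1,0,0.04,-0.03,0],[1,0,0.05,-0.03,0],[1,0,0.05,0,0],[1,0,0.05,0,0],[1,0,0.04,0,0],[1,0,0.02,0,0],[1,0,0,0,0],[1,0,0,0,0],[1,0,0,0,0],[1,0,0,0,0]]]'
python3 - <<'E'
from h import *
save('scene','sF');save('top','tF')
a=cv2.imread('pics/sF_full.png')[115:265,120:370];b=cv2.imread('pics/tF_full.png')[155:275,125:375]
cv2.imwrite('pics/final.png',cv2.resize(np.vstack([a,b]),None,fx=2.2,fy=2.2,interpolation=cv2.INTER_CUBIC))
E
```

```text
time_s: 39.65
ee_pos: [0.4697, 0.1207, 0.1366]
eef_rot: [-0.0, 1.0, -0.0, -0.001]
wrist_force: [-0.7, 0.2, 0.9]
finger_gap: 0.0851
[0.46967098 0.12071217 0.13663847]
[ 421   70   20  103 1590] [430.5 120.2]
[ 205  108  103  102 8254] [255.7 158.2]
[[254.5, 161.0], [254.4, 106.3], [254.5, 210.1], [202.1, 161.0], [306.9, 161.0]]
time_s: 40.8
ee_pos: [0.4714, 0.3818, 0.2126]
eef_rot: [0.001, 1.0, -0.001, 0.0]
wrist_force: [0.2, 0.1, -0.4]
finger_gap: 0.0851
```

View pics/final.png

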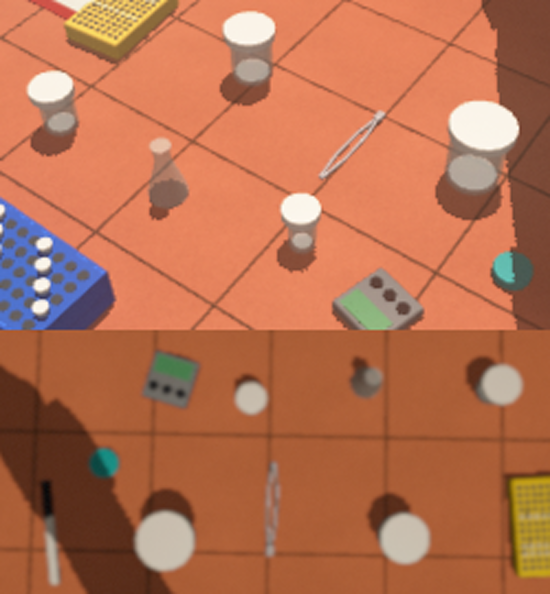

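The final view shows all four lids level on their jars, everything upright, and the flask and timer in place. One numeric check on the xs lid, which had the largest offset, and then I hand in.

```bash
python3 - <<'E'
from h import *
blobs('top','tF',60)
for n,j,z,r in (('xs',(.6046,.0268),.052,.019),('s',(.6226,-.2822),.06,.024),('m',(.4358,-.1613),.068,.029),('l',(.4302,.1203),.076,.034)): print(n,np.round(w2pix('top',[*j,z]),1), np.round(w2pix('scene',[*j,z]),1))
blobs('scene','sF',200)
E
```

```text
[   0    0  512   22 8326] [284.7   8. ]
[    0    21   512    43 16059] [255.1  42.1]
[181 114  43  12 348] [203.8 119.9]
[   0  128   51   78 3627] [ 24.8 165.7]
[ 413  164   63   57 2781] [444.1 193.2]
[342 171  20  18 263] [351.6 179.6]
[191 174  21  15 188] [201.1 181. ]
[233 179  13  14 145] [238.8 185.4]
[ 78 194  24  21 364] [ 90.2 204.5]
[187 237  26  27 563] [199.6 250.3]
[  387   237   125   144 13041] [453.3 295.6]
[297 238  23  23 400] [308.2 249.1]
[147 248   5  21  74] [148.7 258.4]
[  0 260  41  37 654] [ 20.8 272.4]
[263 374  18  10 171] [271.8 378.5]
xs [237.2 184.6] [258.1 209.7]
s [352.7 179.8] [143.7 152.9]
m [307.9 249.8] [234.3 126.5]
l [199.3 250.4] [340.2 170.3]
[    0     0   210   143 18194] [98.  59.1]
[ 243    0  269   84 5655] [389.7  34.2]
[357  57  40  26 654] [378.2  68.9]
[330  66  18  27 244] [339.4  79.4]
[388  81  18  26 260] [394.9  92.6]
[222 121  23  16 300] [232.7 128.2]
[133 148  20  16 272] [142.7 155.4]
[324 161  32  41 918] [337.7 179.2]
[248 203  18  15 217] [256.3 209.9]
[282 238  29  26 289] [296.3 250.4]
[   0  273  127  111 6705] [ 40.9 347. ]
[ 442  278   39   38 1056] [460.7 297. ]
[ 209  284   69   76 1197] [242.1 321. ]
```

```bash
python3 - <<'E'
from h import *
print(arm.close_job())
E
```

```text
the job is handed in; nothing more can be done
None
```

All four lids are on their matching jars, and I handed the job in at about 41 s of the 141 s allowed. I took them off the stack one at a time, lowered each until the wrist force showed contact with the rim, and then let go.

**Last checks:** The final scene and top pictures show every lid level on its jar, all jars upright, and the flask and timer where they began. The arm was raised and clear of everything.

**Centring (limit 8 mm):** For s, m and l the wrist-camera check put the offset at about 1 to 1.5 mm.

**Disagreement on lid xs:** This lid is the least well centred. The wrist camera gave about 3.5 mm. The top camera's own before and after readings gave about 2 mm, but checking its final picture against the wrist-measured jar position gave about 4.5 mm. All three are inside the limit, so I left it.

**Contact while gripping xs:** The fingertips pressed on the lid below with up to about 25 N when I picked up xs. That did no harm I could see, and I gripped the other three more lightly.

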